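# Uncouple the tow hitch for greasing

## Task

The hitch ball is due for greasing. Stand the grease tin upright on the bench midway between the hitch ball and the brush pot and let go of it; then pull the hitch latch sideways against its spring, lift the tongue until the coupler has risen at least 7 cm off the ball, and finish while still holding it up there, with nothing but your gripper keeping it up. Leave the brush pot, grinder and steel offcut plate where they are.

Things in the scene. Friction and masses are not known exactly. Their poses are not given: they have to be found in the camera images.
- tin_center (a point): Centre of the grease tin, half-way up: an upright round steel tin with a black lid, 56 mm diameter, 60 mm high, 0.2 to 0.4 kg, standing loose on the bench.
- tin: The same tin; origin at the centre of its underside, z up its axis.
- pot: Brush pot, a bystander and reference: open dark steel cup 72 mm in diameter, 85 mm high, with three brushes sticking up to 150 mm and leaning out to about 45 mm from the axis; loose; origin at the centre of its underside. It stands 280 to 300 mm from the hitch ball, straight to the hitch's -y side (its x in the hitch frame within 10 mm of 0).
- hitch: The bolted-down hitch stand: steel base plate 450 x 120 x 12 mm (x from -80 to 370 mm, y +-60 mm), ball mount, and at x = 300 mm the bracket in which the tongue pivots (130 mm high). Origin on the bench straight below the ball; x runs along the tongue from the ball to the pivot (away from the robot), y is the side on which the latch sits, z up. Fixed; does not move in a run.
- ball (a point): Centre of the 50 mm hitch ball, 100 mm above the bench, covered by the coupler while coupled.
- socket (a point): Centre of the coupler's socket, on the tongue; coincides with the ball centre (height 100 mm) while coupled, and rises with the tongue. The coupler is an aluminium shell, 72 mm wide in y, its flat top 34 mm above this point, reaching 85 mm from this point towards the robot at most; the spring bridge beside it reaches y = 83 mm, no higher than 12 mm above this point.
- latch (a joint): Latch travel in m: 0 = home, its bolt under the ball, so that the tongue can rise by no more than about 3 mm; grows as the latch is pulled along the hitch's +y, away from the coupler; stop at 0.018. The bolt is free of the ball from about 0.010. Its spring pulls it home with 5 N at the start and 12 N at the stop. It may go home again once the tongue is up.
- latch_grip (a point): Grip point of the latch, its axes those of the latch (x along the tongue, y the pull direction, z up): an upright steel paddle beside the coupler, 12 mm thick in y, 34 mm wide in x; its upper 50 mm stand free above the coupler's top and this point lies 19 mm below its upper edge, 166 mm above the bench when coupled, 48 mm to the y side of the ball's centre line and level with the ball in x. The latch rides on the tongue: the tongue can be lifted by it.
- grinder: Bystander: angle grinder lying on the bench, 290 mm long, up to 75 mm high, origin under its middle; loose.
- offcut: Bystander: flat steel plate 130 x 90 x 8 mm; loose.
- tongue: The tongue with its coupler (the latch rides on it): aluminium box section 50 x 50 mm; origin at the socket's centre, x towards the pivot, z up while coupled. It pivots about the hitch's y direction through the point x = 300 mm, z = 100 mm of the hitch frame, so the coupler swings up on an arc of 300 mm radius (0.24 rad raises the socket by 71 mm; stop at 0.6 rad). Tongue and latch weigh 1.2 to 1.5 kg in all, about 5 to 9 N to lift at the latch; let go, it falls back.
There are look-alikes about, which are no part of the job. Of the things that look like the tin, take the one that is nearest to the robot's base at the start.

How it is judged:
On the way, in this order (a step that is already met when the one before it is completed fails the run):
1. the tin stands upright and released, midway between ball and pot (x of tin_center in the frame of hitch between -0.024 and 0.024 m and horizontal distance between tin_center and ball below 0.172 m and horizontal distance between tin_center and pot below 0.172 m and angle between tin's own z axis and vertical below 0.1 rad and height (world z) of tin below 0.004 m and linear speed of tin below 0.03 m/s and contact force between the fingers and tin below 0.1 N), for 0.2 s.
2. the latch is pulled at least 12 mm sideways by the gripper while the tongue is still down (value of joint latch above 0.012 m and height (world z) of socket below 0.109 m and contact force between the fingers and tongue above 1 N), for 0.1 s.
At the end, for the whole second after the job is handed in: Socket at least 62 mm above the ball's centre, still, held by the fingers (over 1 N), touched by no loose thing; tin upright, released, on the bench, within 24 mm of the line across the hitch through the ball and under 172 mm from both ball and pot centre (all of step 1 and height (world z) of socket above 0.162 m and linear speed of tongue below 0.02 m/s and contact force between the fingers and tongue above 1 N and contact force between tongue and tin below 0.1 N and contact force between tongue and pot below 0.1 N and contact force between tongue and grinder below 0.1 N and contact force between tongue and offcut below 0.1 N); the arm keeps its last pose, push and grip.
It fails at once if a bystander is pushed more than 30 mm (distance of any of pot, grinder, offcut from where it was at the start of the episode above 0.03 m).
It also fails if it takes over 61 s, if anything falls off the work surface, if the arm or the gripper's body presses on something with over 40 N, if the wrist force passes 120 N, or if a joint passes its speed limit or range.

## Robot

A 6-joint arm with a two-finger parallel gripper is mounted at the origin on the work surface. World frame = base frame: x ahead of the robot, y to its left, z up, the work surface at z = 0. Lengths are in m, angles in rad, forces in N, time in s.
With the tool pointing down it reaches from about 0.375 to 0.825 m from the base axis. Payload 5.5 kg.
Tool frame: the origin (TCP) lies midway between the tips of the shut fingers; the grasp point (between the pads) lies 19 mm behind it; x points along the fingers, z is the direction in which the jaws open and shut, and the axes are right-handed (so a half turn about x gives the same grasp; the last joint's range is limited). The gripper opens to 85 mm and grips with 20 to 120 N. Pads are 22 mm wide; open, the fingers measure 114 mm over their backs; the gripper's body (76 mm by 85 mm) begins 54 mm behind the grasp point. The pads swing forward as they close: fully open they stand 13 mm farther back than shut.
Start: joints at [-1.102, 0.314, -0.047, 1.21, 0, 1.571], TCP at [0.271, -0.535, 0.231] pointing down, gripper open.
Joint ranges: [-2.67, 2.67], [-0.69, 1.73], [-1.03, 1.25], [-2.08, 2.16], [-1.42, 1.45], [-3.14, 3.14]. Speed limits (rad/s): [2.39, 2.39, 3.01, 3.14, 3.14, 3.14].

## Interface

Orientations are given as a unit quaternion [w, x, y, z].
In Python, from bench import bot gives the robot as it stands.
- The arm moves only by the tool servo_tool, never from a script. Its argument "series" is text: rows parted by semicolons, each of 5 numbers parted by spaces: the shift along the world's x, y, z in cm, then the turn about the world's z in degrees, then the closure in counts, from 0 (fully open) to 255 (shut). In form: x y z yaw grip; .... A call has 1 to 20 rows; each row is the pose to reach, as a shift and turn from the pose measured when the call began; what a row does not reach only later rows make up. A row lasts 1/12 s, in which the tool goes at most 41.7 mm and 7.16 degrees, less where a joint would pass 70% of its speed; a pose out of reach is approached as far as the arm can. A call with a gripper value outside its range is refused whole. The fingers move at their own pace and stop on an object; "grip_force" is the grip in N (left out, the last holds). Time passes only in rows, so rows that repeat a pose let the fingers close. It gives the time, the measured TCP pose, the force and the opening at its end, in the units of the state.
- bot.state(): the state, without advancing time (a new reading comes with each control period).
- bot.read_camera(name): name is "scene" or "top" or "wrist"; returns a dict with "frame" (384x512x3 uint8, red, green, blue), "camera_matrix" (3x3 intrinsics, pixels), "D" ([k1, k2, p1, p2, k3] as OpenCV has them; the pictures are not rectified), "R" (3x3) and "t" (3): a world point X has camera coordinates R X + t. Camera axes: x right, y down, z forward; pixel columns grow to the right and rows downward; lengths in m; the calibration is good to about 2 mm. A picture is of the moment at which its call begins. There is no depth.
- bot.hand_in(): hands the job in, once; it reports no verdict.
Trained networks look in a picture, given as the dict that the camera call returned (one of the last four; its "shot" number tells which), for a name from the list of things; names that differ only in an ending like _2 or _b are one class to them, and where a whole thing is asked for, a point or a joint stands for the part that bears it (a point fixed in the world has none). Each returns a list of dicts, best first, with "conf" (0 to 1); they miss things now and then, are a little off and sometimes report something else, mostly with a low value. They report only what shows in the picture. A call takes as long as a camera call. They do not tell look-alikes from the thing itself.
- bot.spot_in(picture, name): "uv" ([column, row] in pixels, amid what is visible of it).
- bot.silhouettes(picture, name): "region" (384x512 bool, what is visible of it) and "uv" ([column, row] in pixels, amid what is visible of it).
The state is a dict: "time_s": time; "joints": joint angles; "qd": joint speeds; "joint_efforts": joint torques, N m; "position": TCP position; "ee_rot": TCP orientation; "contact_force": force on the tool from outside, world axes, zero at the start; "wrist_torque": the same for the moment, N m; "gripper_width": finger opening in m.
Only numpy, scipy, OpenCV 4.12 (cv2) and the standard library are available. Lean on these libraries where they do the work, as an engineer would, in place of code of your own. Each camera call takes 0.05 s, during which the arm holds its last target. There are 200 camera calls.

## Working session

There is one attempt and no reset: what is moved stays moved. The work goes in short steps, Python scripts to look and compute and a tool call to move; the robot and the scene stay as the last step left them, time stands still between calls to the robot, and variables do not carry over. Pictures are saved under pics/ and viewed, about 8 in all and at most 12, crops included, and the job is handed in when it is done.

Besides the shell and the picture viewer there is one more tool, called after ">>>" as a command line: name --argument value ..., lists and objects as JSON in quotes. servo_tool: Moves the arm, as the interface text tells. Its arguments: {"type":"object","properties":{"series":{"type":"string"},"grip_force":{"type":"number"}},"required":["series"]}

```bash
mkdir -p pics; ls; cat > h.py <<'E'
import numpy as np, cv2
from bench import bot
def proj(p,X):
    X=np.atleast_2d(np.array(X,float)); return cv2.projectPoints(X,cv2.Rodrigues(np.array(p["R"]))[0],np.array(p["t"],float),np.array(p["camera_matrix"]),np.array(p["D"],float))[0][:,0]
def ray(p,uv,z):
    n=cv2.undistortPoints(np.array([[uv]],float),np.array(p["camera_matrix"]),np.array(p["D"],float))[0,0]
    R=np.array(p["R"]);c=-R.T@np.array(p["t"]);d=R.T@np.array([*n,1]);return c+d*(z-c[2])/d[2]
E
python3 - <<'E'
from h import *
ims=[]
for c in ("scene","top"):
    p=bot.read_camera(c); f=p["frame"]; ims.append(f)
    R=np.array(p["R"]);print(c,"cam",-R.T@np.array(p["t"]))
    for n,z in (("tin",.03),("pot",.04),("hitch",.012),("latch_grip",.166),("tongue",.134),("grinder",.03),("offcut",.008)):
        for d in bot.spot_in(p,n)[:4]: print(n,np.round(d["uv"]),round(d["conf"],2),np.round(ray(p,d["uv"],z),3))
    cv2.imwrite(f"pics/{c}0.png",cv2.cvtColor(cv2.resize(f,(800,600)),cv2.COLOR_RGB2BGR))
print(bot.state())
E
```

```text
pics
scene cam [ 1.46425002 -0.94746072  0.98037693]
tin [303. 169.] 0.72 [0.496 0.462 0.03 ]
tin [325. 166.] 0.61 [0.552 0.54  0.03 ]
tin [297. 201.] 0.59 [0.621 0.253 0.03 ]
tin [285. 185.] 0.55 [0.515 0.318 0.03 ]
pot [263. 218.] 0.75 [0.6   0.082 0.04 ]
pot [182. 269.] 0.63 [ 0.583 -0.278  0.04 ]
hitch [282. 241.] 0.76 [0.71  0.046 0.012]
latch_grip [248. 190.] 0.56 [0.577 0.032 0.166]
tongue [266. 220.] 0.83 [ 0.701 -0.027  0.134]
tongue [116. 293.] 0.41 [ 0.608 -0.52   0.134]
grinder [118. 292.] 0.83 [ 0.504 -0.46   0.03 ]
offcut [326. 195.] 0.97 [0.66  0.387 0.008]
top cam [0.37978604 0.04601595 1.20875267]
tin [129. 212.] 0.86 [0.498 0.463 0.03 ]
tin [172. 212.] 0.78 [0.497 0.325 0.03 ]
tin [106. 194.] 0.71 [0.556 0.544 0.03 ]
tin [193. 177.] 0.7 [0.607 0.262 0.03 ]
pot [367. 174.] 0.72 [ 0.606 -0.29   0.04 ]
hitch [267. 143.] 0.67 [0.721 0.023 0.012]
tongue [270. 158.] 0.57 [0.642 0.018 0.134]
grinder [414. 222.] 0.86 [ 0.456 -0.433  0.03 ]
offcut [159. 167.] 0.76 [0.645 0.379 0.008]
{'time_s': 0.8, 'joints': array([-1.10202344e+00,  3.13459309e-01, -4.70777536e-02,  1.21021013e+00,
       -1.22782330e-05,  1.57082151e+00]), 'qd': array([-1.28808701e-04, -1.62639515e-03, -1.19366841e-03, -6.45476007e-04,
        7.50415442e-04, -9.03623978e-05]), 'joint_efforts': array([ 2.88961201e-04, -5.39391267e+01,  3.40031040e+01,  1.08272056e-03,
        3.85778833e-05,  3.12283905e-07]), 'position': array([ 0.27107389, -0.53528056,  0.23133368]), 'ee_rot': array([ 0.6024595 ,  0.37020018,  0.60243444, -0.37022577]), 'contact_force': array([-0.20332292, -0.17434086,  0.0639943 ]), 'wrist_torque': array([-0.01344524, -0.04178498, -0.00712438]), 'gripper_width': 0.08536210450477667}
```

View pics/top0.png

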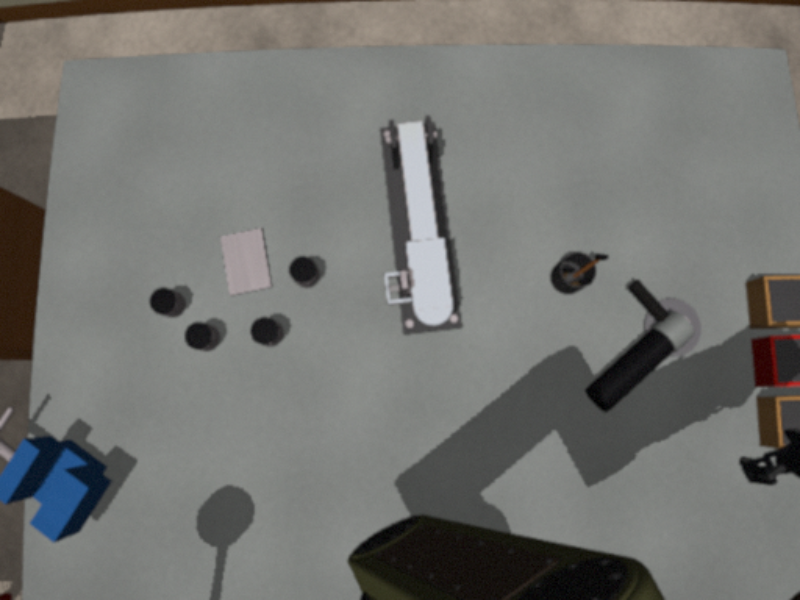

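View pics/scene0.png

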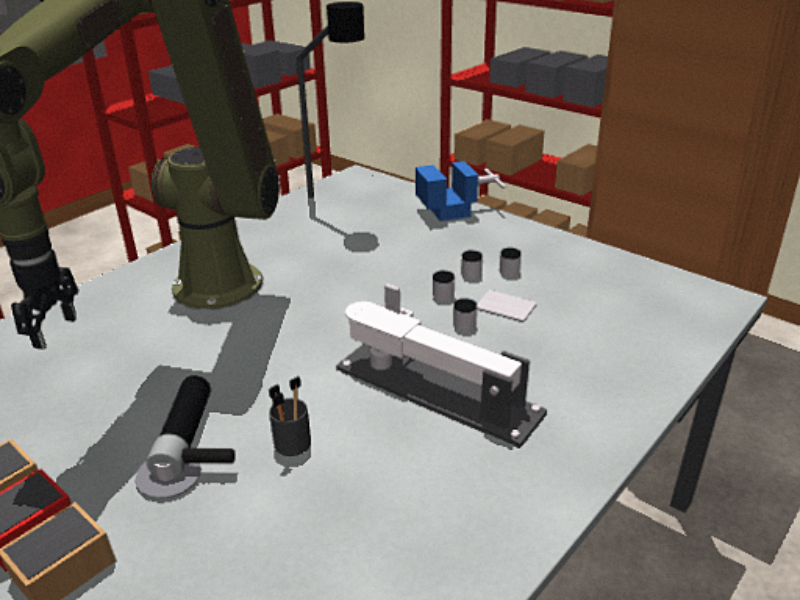

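Four tins (top view, 800 px scale): (303,270), (265,330), (200,335), (163,300). The one at (265,330), world about (0.50, 0.325), is nearest the base. The hitch lies near (420,230), with its latch on the left at (398,285); the pot is at (573,272) and the grinder at (645,350).

```bash
cat >> h.py <<'E'
from scipy.optimize import minimize
def cyl(x,y,r,z0,z1,n=40):
    a=np.linspace(0,2*np.pi,n);return np.vstack([np.c_[x+r*np.cos(a),y+r*np.sin(a),0*a+z] for z in (z0,z1)])
S=4
def hullmask(p,parts):
    m=np.zeros((384*S,512*S),np.uint8)
    for X in parts: cv2.fillConvexPoly(m,cv2.convexHull(np.round((proj(p,X)+.5)*S).astype(np.int32)),1)
    return m
def fit(obs,model,x0,step):
    # obs: list of (picture, region); maximise summed IoU
    big=[(p,np.kron(r.astype(np.uint8),np.ones((S,S),np.uint8))) for p,r in obs]
    def c(x):
        s=0
        for p,r in big:
            m=hullmask(p,model(x)); s+=1-(m&r).sum()/max(1,(m|r).sum())
        return s/len(big)
    x0=np.array(x0,float); r=minimize(c,x0,method="Nelder-Mead",options=dict(initial_simplex=np.vstack([x0]+[x0+np.eye(len(x0))[i]*step[i] for i in range(len(x0))]),xatol=2e-4,fatol=1e-4,maxiter=150))
    return r.x,r.fun
def hx(h,P):
    P=np.array(P,float);c,s=np.cos(h[2]),np.sin(h[2]);return np.c_[h[0]+c*P[:,0]-s*P[:,1],h[1]+s*P[:,0]+c*P[:,1],P[:,2]]
def box(x0,x1,y0,y1,z0,z1): return [[x,y,z] for x in (x0,x1) for y in (y0,y1) for z in (z0,z1)]
def near(p,name,xy,z):
    u=proj(p,[*xy,z])[0]; L=bot.silhouettes(p,name); L=[d for d in L if np.hypot(*(np.array(d["uv"])-u))<15]
    return (p,L[0]["region"]) if L else None
E
python3 - <<'E'
from h import *
P=[bot.read_camera(c) for c in ("scene","top")]
for q in [(380,130),(440,126),(462,328),(402,333)]: print(ray(P[1],np.array(q)*.64,.012))
for sub in (P,P[:1],P[1:]):
    o=[o for o in (near(p,"tin",(.497,.325),.03) for p in sub) if o]
    if o: print("tin",len(o),fit(o,lambda x:[cyl(*x,.028,0,.06)],(.497,.325),(.006,.006)))
    o=[o for o in (near(p,"pot",(.595,-.283),.05) for p in sub) if o]
    if o: print("pot",len(o),fit(o,lambda x:[cyl(*x,.036,0,.085)],(.595,-.283),(.006,.006)))
top=P[1]; L=bot.silhouettes(top,"tongue");print([(d["uv"],d["conf"],d["region"].sum()) for d in L])
L2=bot.silhouettes(top,"hitch");print([(d["uv"],d["conf"],d["region"].sum()) for d in L2])
f=cv2.cvtColor(top["frame"],cv2.COLOR_RGB2BGR)
a=f.copy()
if L: a[L[0]["region"]]=a[L[0]["region"]]//2+np.array([0,0,120],np.uint8)
if L2: a[L2[0]["region"]]=a[L2[0]["region"]]//2+np.array([0,120,0],np.uint8)
s=slice(70,220),slice(225,320)
cv2.imwrite("pics/c1.png",np.hstack([cv2.resize(i[s],None,fx=4,fy=4,interpolation=cv2.INTER_CUBIC) for i in (f,a)]))
E
```

```text
[0.93038692 0.10047145 0.012     ]
[ 0.93721331 -0.02910711  0.012     ]
[ 0.50004362 -0.06316969  0.012     ]
[0.4914763  0.05828991 0.012     ]
tin 2 (array([0.49880039, 0.3275837 ]), np.float64(0.12704886616253852))
pot 2 (array([ 0.60429662, -0.28539141]), np.float64(0.13230876940950087))
tin 1 (array([0.49936792, 0.32774585]), np.float64(0.08485669149176256))
pot 1 (array([ 0.60425021, -0.28532133]), np.float64(0.14481141293726796))
tin 1 (array([0.49799357, 0.32751342]), np.float64(0.16743841452120767))
pot 1 (array([ 0.60410327, -0.28521338]), np.float64(0.12011834319526626))
[([270.4, 159.4], 0.72, np.int64(2857))]
[([265.3, 143.5], 0.64, np.int64(4991))]
```

View pics/c1.png

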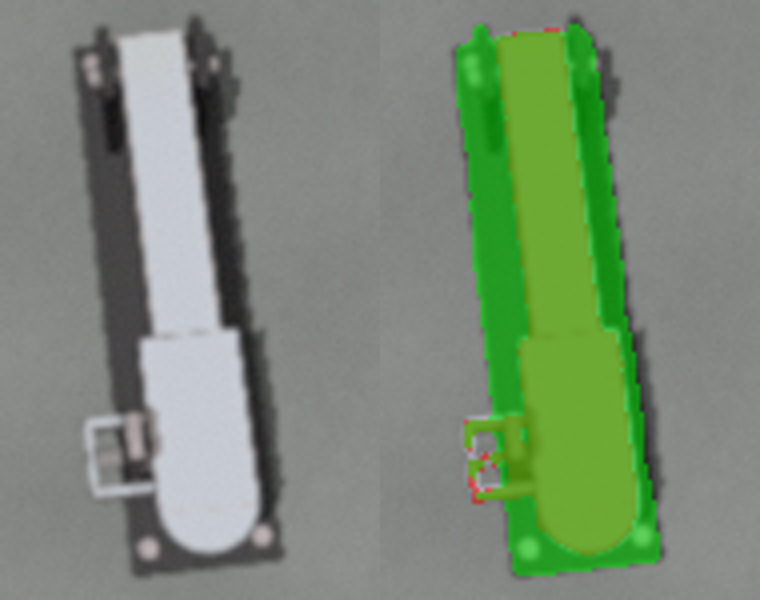

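The crop shows the plate's corners at about (75,47), (133,577) and (283,557), and the paddle top at about (138,437). I'll fit the hitch pose from these.

```bash
python3 - <<'E'
from h import *
P=[bot.read_camera(c) for c in ("scene","top")]; top=P[1]
g=lambda u,v,z: ray(top,(u/4+225-.5,v/4+70-.5),z)
for n,a in dict(lt=(75,47,.012),lb=(133,577,.012),rb=(283,557,.012),bl=(148,548,.016),br=(262,535,.016),pad=(138,437,.185)).items(): print(n,np.round(g(*a),4))
lt,lb,rb=g(75,47,.012),g(133,577,.012),g(283,557,.012)
d=lt-lb; yaw=np.arctan2(d[1],d[0]); print("yaw",yaw,"len",np.linalg.norm(d),"w",np.linalg.norm(lb-rb))
m=(lb+rb)/2; h0=[m[0]+.08*np.cos(yaw),m[1]+.08*np.sin(yaw),yaw];print(h0)
# silhouette fit: plate+tongue+bracket vs hitch|tongue masks
obs=[]
for p in P:
    r=np.zeros((384,512),bool)
    for n in ("hitch","tongue"):
        L=bot.silhouettes(p,n)
        if L: r|=L[0]["region"]
    obs.append((p,r))
def model(h):
    M=[box(-.08,.37,-.06,.06,0,.012),box(.05,.32,-.025,.025,.075,.125)]
    c=cyl(0,0,.036,.08,.134); c[:,0]-=.036
    M+=[np.vstack([c,box(0,.11,-.036,.036,.08,.134)]),box(.27,.33,-.045,-.03,0,.13),box(.27,.33,.03,.045,0,.13),box(-.017,.017,.042,.054,.1,.185)]
    return [hx(h,X) for X in M]
for o in (obs,obs[:1],obs[1:]): print(fit(o,model,h0,(.006,.006,.02)))
h,_=fit(obs,model,h0,(.006,.006,.02))
ims=[]
for p,s in zip(P,((slice(180,300),slice(200,360)),(slice(70,220),slice(225,320)))):
    f=cv2.cvtColor(p["frame"],cv2.COLOR_RGB2BGR);k=3 if p is P[0] else 4
    f=cv2.resize(f[s],None,fx=k,fy=k,interpolation=cv2.INTER_CUBIC)
    for X in model(h):
        q=(proj(p,X)+.5-[s[1].start,s[0].start])*k
        cv2.polylines(f,[cv2.convexHull(np.round(q).astype(np.int32))],True,(0,0,255),1)
    ims.append(f)
H=max(i.shape[0] for i in ims)
im=np.hstack([np.pad(i,((0,H-i.shape[0]),(0,0),(0,0))) for i in ims]);im=cv2.resize(im,None,fx=min(1,800/im.shape[1]),fy=min(1,800/im.shape[1]));cv2.imwrite("pics/c2.png",im);print(im.shape)
E
```

```text
lt [0.9375 0.1003 0.012 ]
lb [0.4895 0.0568 0.012 ]
rb [ 0.5038 -0.0619  0.012 ]
bl [0.5119 0.0447 0.016 ]
br [ 0.521  -0.0454  0.016 ]
pad [0.5697 0.0507 0.185 ]
yaw 0.09666313865652078 len 0.4501108759479431 w 0.11959935018549678
[np.float64(0.5762450947700894), np.float64(0.00517990216404664), np.float64(0.09666313865652078)]
(array([0.57592226, 0.0075249 , 0.09610706]), np.float64(0.04836105941422769))
(array([0.57482337, 0.00607293, 0.09484971]), np.float64(0.04330966840589623))
(array([0.57686135, 0.00778554, 0.0980411 ]), np.float64(0.04500842668781602))
(558, 800, 3)
```

View pics/c2.png

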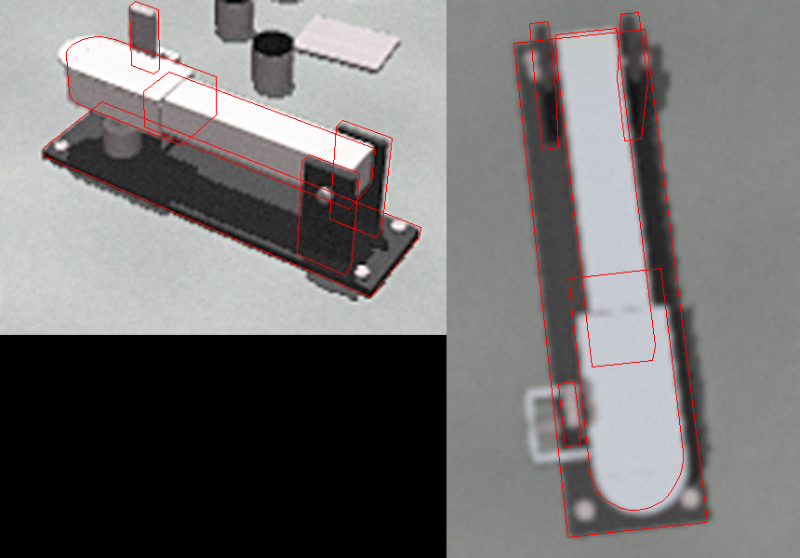

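>>> servo_tool --series "22.8 86.3 0 96.4 0;22.8 86.3 0 96.4 0;22.8 86.3 0 96.4 0;22.8 86.3 0 96.4 0;22.8 86.3 0 96.4 0;22.8 86.3 0 96.4 0;22.8 86.3 0 96.4 0;22.8 86.3 0 96.4 0;22.8 86.3 0 96.4 0;22.8 86.3 0 96.4 0;22.8 86.3 0 96.4 0;22.8 86.3 0 96.4 0;22.8 86.3 0 96.4 0;22.8 86.3 0 96.4 0;22.8 86.3 0 96.4 0;22.8 86.3 0 96.4 0;22.8 86.3 0 96.4 0;22.8 86.3 0 96.4 0;22.8 86.3 0 96.4 0;22.8 86.3 0 96.4 0" --grip_force 40

```text
time_s: 3.37
position: [0.484, 0.2728, 0.2314]
ee_rot: [0.678, -0.203, 0.677, 0.203]
contact_force: [1.4, -0.0, 0.5]
gripper_width: 0.0855
```

>>> servo_tool --series "1.48 5.48 0 0 0;1.48 5.48 -4 0 0;1.48 5.48 -8 0 0;1.48 5.48 -11 0 0;1.48 5.48 -11 0 0;1.48 5.48 -11 0 0"

```text
time_s: 3.87
position: [0.4974, 0.3267, 0.1202]
ee_rot: [0.676, -0.203, 0.679, 0.202]
contact_force: [-0.6, 0.4, 1.7]
gripper_width: 0.0855
```

```bash
python3 - <<'E'
from h import *
s=bot.state();print(s["position"],s["ee_rot"],s["joints"])
p=bot.read_camera("wrist")
o=bot.silhouettes(p,"tin")
for d in o: print(d["uv"],d["conf"],d["region"].sum(),ray(p,d["uv"],.05))
E
```

```text
[0.49742005 0.32669699 0.12019084] [ 0.67623842 -0.20306692  0.67867026  0.20216847] [ 5.81257637e-01  3.72382627e-01 -2.25301686e-01  9.76771035e-01
 -2.31784115e-04  1.57081669e+00]
[466.6, 20.9] 0.9 4367 [0.54391223 0.5119777  0.05      ]
[257.5, 194.2] 0.78 4223 [0.49388646 0.33334635 0.05      ]
[317.5, 308.2] 0.7 2969 [0.60070017 0.27182969 0.05      ]
[348.6, 44.1] 0.62 6813 [0.48663125 0.4582654  0.05      ]
```

>>> servo_tool --series "0.1 0.1 -2.5 0 0;0.1 0.1 -5 0 0;0.1 0.1 -7.5 0 0;0.1 0.1 -9.5 0 0;0.1 0.1 -10.4 0 0;0.1 0.1 -10.4 0 0;0.1 0.1 -10.4 0 0;0.1 0.1 -10.4 0 255;0.1 0.1 -10.4 0 255;0.1 0.1 -10.4 0 255;0.1 0.1 -10.4 0 255;0.1 0.1 -10.4 0 255;0.1 0.1 -10.4 0 255;0.1 0.1 -10.4 0 255;0.1 0.1 -10.4 0 255;0.1 0.1 -10.4 0 255" --grip_force 40

```text
time_s: 5.3
position: [0.5015, 0.3293, 0.0215]
ee_rot: [0.679, -0.202, 0.676, 0.203]
contact_force: [-2.2, -2.1, 8.2]
gripper_width: 0.0553
```

>>> servo_tool --series "0 0 3 0 255;0 0 7 0 255;0 0 11 0 255;0 0 15 0 255;0 0 19 0 255;0 0 23 0 255;-3 -4 25 -5 255;-5 -8 25 -10 255;-6 -12 25 -15 255;-6 -16 25 -20 255;-6 -20 25 -25 255;-6 -24 25 -27.8 255;-6 -28 25 -27.8 255;-5 -32 25 -27.8 255;-3 -36 25 -27.8 255;0 -40 25 -27.8 255;3 -43 25 -27.8 255;6 -46 25 -27.8 255;8.8 -46.8 25 -27.8 255;8.8 -46.8 25 -27.8 255"

```text
time_s: 6.97
position: [0.5941, -0.1427, 0.2694]
ee_rot: [0.708, -0.033, 0.704, 0.032]
contact_force: [0.5, 0.4, -3.5]
gripper_width: 0.0546
```

```bash
python3 - <<'E'
from h import *
s=bot.state();print(s["position"],s["contact_force"],s["joints"],s["gripper_width"])
for c in ("scene",):
    p=bot.read_camera(c)
    for d in bot.silhouettes(p,"tin"):print(c,d["uv"],d["conf"])
    f=cv2.resize(p["frame"],(800,600));cv2.imwrite("pics/c3.png",cv2.cvtColor(f,cv2.COLOR_RGB2BGR))
E
```

```text
[ 0.59409406 -0.1427108   0.26942847] [ 0.46126593  0.38614914 -3.48562869] [-2.35875772e-01  3.18458889e-01  4.58593233e-02  1.29211168e+00
  2.33975895e-04  1.24292195e+00] 0.054594929661693
scene [207.4, 190.4] 0.75
scene [303.8, 172.4] 0.7
scene [321.3, 167.2] 0.51
```

View pics/c3.png

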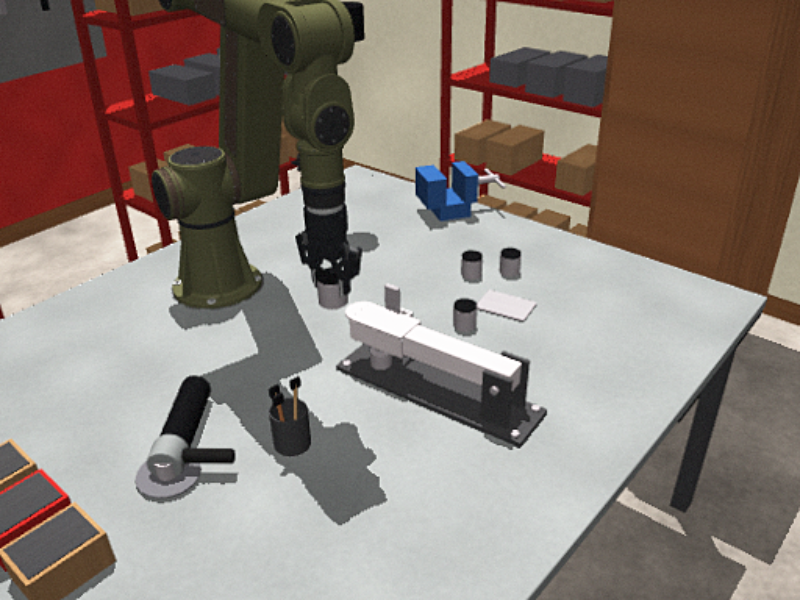

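>>> servo_tool --series "-0.4 0.4 -4 0 255;-0.4 0.4 -8 0 255;-0.4 0.4 -12 0 255;-0.4 0.4 -16 0 255;-0.4 0.4 -19 0 255;-0.4 0.4 -21.5 0 255;-0.4 0.4 -23 0 255;-0.4 0.4 -24 0 255;-0.4 0.4 -24.4 0 255;-0.4 0.4 -24.7 0 255;-0.4 0.4 -24.7 0 255;-0.4 0.4 -24.7 0 255;-0.4 0.4 -24.7 0 255"

```text
time_s: 8.15
position: [0.5874, -0.1359, 0.0244]
ee_rot: [0.708, -0.033, 0.705, 0.033]
contact_force: [-0.7, -0.6, -3.0]
gripper_width: 0.0547
```

>>> servo_tool --series "0.2 -0.2 -0.2 0 255;0.2 -0.2 -0.4 0 255;0.2 -0.2 -0.4 0 255;0.2 -0.2 -0.5 0 255;0.2 -0.2 -0.5 0 255"

```text
time_s: 8.57
position: [0.5909, -0.1386, 0.0216]
ee_rot: [0.709, -0.034, 0.703, 0.033]
contact_force: [-2.4, -0.6, 11.5]
gripper_width: 0.0551
```

Touching now. Open and rise.

>>> servo_tool --series "0 0 0.1 0 0;0 0 0.1 0 0;0 0 0.1 0 0;0 0 0.1 0 0;0 0 0.1 0 0;0 0 0.1 0 0;0 0 3 0 0;0 0 6 0 0;0 0 10 0 0;0 0 14 0 0;0 0 18 0 0;0 0 22 0 0;0 4 24 7 0;0 8 24 14 0;0 12 24 21 0;0 16 24 28 0;0 19 24 36 0;-2 19.3 24 44 0;-2 19.3 24 52 0;-2 19.3 24 60 0"

```text
time_s: 10.23
position: [0.57, 0.0555, 0.2614]
ee_rot: [0.607, -0.366, 0.602, 0.368]
contact_force: [-0.0, 0.4, 0.1]
gripper_width: 0.0855
```

```bash
python3 - <<'E'
from h import *
s=bot.state();print(s["position"],s["joints"],s["gripper_width"])
P=[bot.read_camera(c) for c in ("scene","top")]
for p in P:
    o=near(p,"tin",(.59,-.139),.03)
    if o: print("tin",fit([o],lambda x:[cyl(*x,.028,0,.06)],(.59,-.139),(.006,.006)))
E
```

```text
[0.56996762 0.05551627 0.26142503] [ 0.09374967  0.24722573 -0.06676892  1.25159144  0.00579163  0.5739186 ] 0.08552205407379178
tin (array([ 0.58968504, -0.13391436]), np.float64(0.04668340966169304))
tin (array([ 0.58900831, -0.13255093]), np.float64(0.06886792452830193))
```

Step 1 checks out: the tin is at (0.589, -0.133), 141 mm from the ball and 153 mm from the pot. Next I'll align over the latch.

>>> servo_tool --series "0.1 -0.1 0 7 0;0.1 -0.1 0 14 0;0.1 -0.1 0 21 0;0.1 -0.1 0 28 0;0.1 -0.1 0 33 0;0.1 -0.1 0 33 0;0.1 -0.1 0 33 0"

```text
time_s: 11.02
position: [0.572, 0.0531, 0.2613]
ee_rot: [0.482, -0.518, 0.478, 0.521]
contact_force: [1.4, -0.5, 0.4]
gripper_width: 0.0857
```

```bash
python3 - <<'E'
from h import *
s=bot.state();print(s["position"],s["joints"],s["gripper_width"])
p=bot.read_camera("wrist");f=cv2.cvtColor(p["frame"],cv2.COLOR_RGB2BGR)
print("cam",-np.array(p["R"]).T@np.array(p["t"]))
h=(.576,.007,.096); f=cv2.resize(f,(768,576))
for X,c in ((box(-.017,.017,.042,.054,.134,.185),(0,0,255)),(box(-.017,.017,.042,.054,.184,.185),(0,255,0)),(box(-.05,.1,-.036,.036,.1339,.134),(255,0,0))):
    q=(proj(p,hx(h,X))+.5)*1.5;cv2.polylines(f,[cv2.convexHull(np.round(q).astype(np.int32))],True,c,1)
for d in bot.silhouettes(p,"latch_grip")[:2]: print(d["uv"],d["conf"],ray(p,d["uv"],.185))
cv2.imwrite("pics/c4.png",f)
E
```

```text
[0.57202443 0.05310336 0.26127444] [ 0.08797545  0.25404662 -0.05829343  1.25698631  0.00797462  0.00892739] 0.0856665307244295
cam [0.49682264 0.0451926  0.40423989]
[252.8, 191.2] 0.6 [0.56296907 0.05006753 0.185     ]
[220.2, 203.6] 0.43 [0.57587466 0.023659   0.185     ]
```

View pics/c4.png

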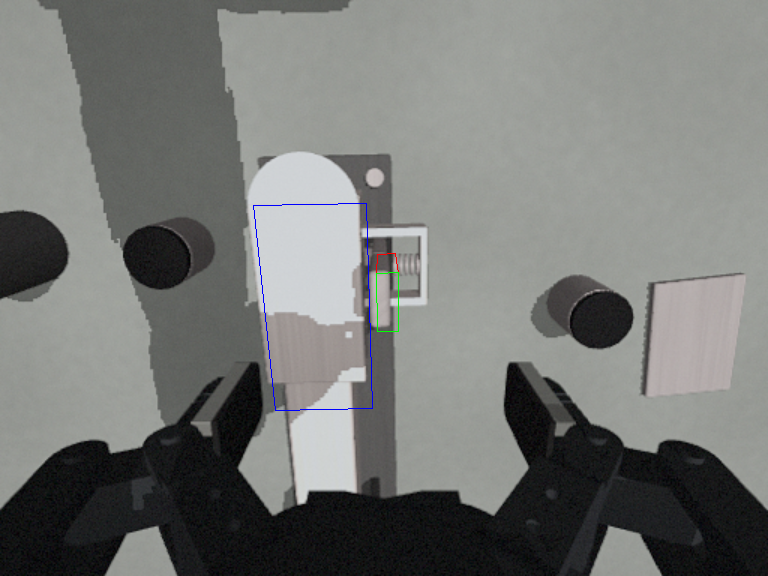

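The paddle top sits at pixels x 371–390, y 268–326. That is about 4 mm to -y of my model, so its centre is about (0.570, 0.051).

>>> servo_tool --series "-0.2 -0.2 -3 0 0;-0.2 -0.2 -6 0 0;-0.2 -0.2 -8.5 0 0;-0.2 -0.2 -10 0 0;-0.2 -0.2 -10.9 0 0;-0.2 -0.2 -10.9 0 0;-0.2 -0.2 -10.9 0 0;-0.2 -0.2 -10.9 0 255;-0.2 -0.2 -10.9 0 255;-0.2 -0.2 -10.9 0 255;-0.2 -0.2 -10.9 0 255;-0.2 -0.2 -10.9 0 255;-0.2 -0.2 -10.9 0 255;-0.2 -0.2 -10.9 0 255;-0.2 -0.2 -10.9 0 255;-0.2 -0.2 -10.9 0 255;-0.2 -0.2 -10.9 0 255;-0.2 -0.2 -10.9 0 255" --grip_force 60

```text
time_s: 12.62
position: [0.5702, 0.0517, 0.1528]
ee_rot: [0.482, -0.518, 0.477, 0.522]
contact_force: [-1.5, 3.6, 5.3]
gripper_width: 0.0107
```

>>> servo_tool --series "0 0.3 0 0 255;-0.1 0.6 0 0 255;-0.1 0.9 0 0 255;-0.1 1.2 0 0 255;-0.15 1.45 0 0 255;-0.15 1.45 0 0 255;-0.15 1.45 0 0 255;-0.15 1.45 0 0 255" --grip_force 80

```text
time_s: 13.28
position: [0.5691, 0.0633, 0.1528]
ee_rot: [0.481, -0.52, 0.478, 0.52]
contact_force: [0.5, -9.4, 2.8]
gripper_width: 0.011
```

```bash
python3 - <<'E'
from h import *
s=bot.state();print(s["position"],s["contact_force"],s["wrist_torque"],s["gripper_width"])
p=bot.read_camera("wrist");f=cv2.cvtColor(p["frame"],cv2.COLOR_RGB2BGR)
cv2.imwrite("pics/c5.png",cv2.resize(f[80:340,140:400],None,fx=2.2,fy=2.2))
E
```

```text
[0.56906688 0.06326584 0.15276458] [ 0.4565069 -9.4330019  2.8249571] [-1.83529974 -0.07847842  0.71252909] 0.01096510495456646
```

View pics/c5.png

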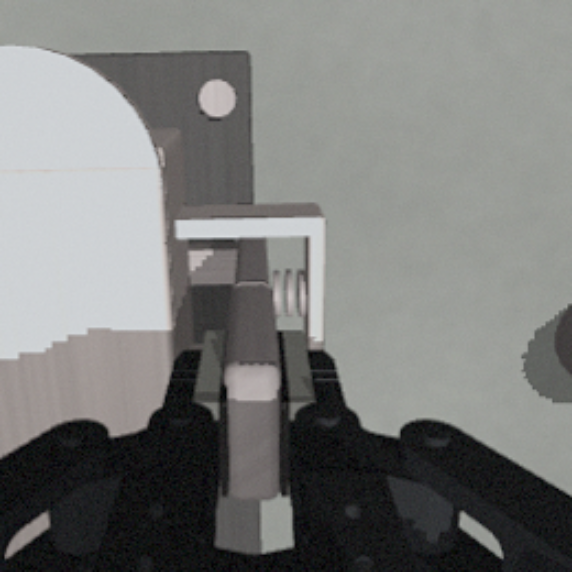

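Held well. The travel is only about 11.5 mm because of arm compliance, so I'll pull further.

>>> servo_tool --series "0 0.4 0 0 255;-0.05 0.7 0 0 255;-0.05 0.75 0 0 255;-0.05 0.75 0 0 255;-0.05 0.75 0 0 255;-0.05 0.75 0 0 255"

```text
time_s: 13.83
position: [0.5686, 0.0676, 0.1527]
ee_rot: [-0.48, 0.521, -0.48, -0.518]
contact_force: [-0.1, -10.1, 3.8]
gripper_width: 0.0107
```

>>> servo_tool --series "0 0.5 0 0 255;0 0.5 0 0 255;0 0.5 0 0 255;0 0.5 0 0 255"

```text
time_s: 14.17
position: [0.5685, 0.0695, 0.1526]
ee_rot: [-0.478, 0.522, -0.482, -0.516]
contact_force: [-2.2, -11.4, 4.9]
gripper_width: 0.0113
```

>>> servo_tool --series "0.2 0.4 0.7 0 255;0.4 0.4 1.4 0 255;0.6 0.45 2.1 0 255;0.8 0.5 2.8 0 255;1.05 0.5 3.5 0 255;1.3 0.5 4.1 0 255;1.6 0.55 4.8 0 255;1.9 0.6 5.5 0 255;2.15 0.6 6.1 0 255;2.5 0.65 6.8 0 255;2.8 0.65 7.4 0 255;3.15 0.7 8 0 255;3.45 0.7 8.55 0 255;3.45 0.7 8.55 0 255;3.45 0.7 8.55 0 255;3.45 0.7 8.55 0 255"

```text
time_s: 15.5
position: [0.6003, 0.0726, 0.2346]
ee_rot: [-0.475, 0.521, -0.487, -0.516]
contact_force: [-0.7, -11.5, -8.4]
gripper_width: 0.0111
```

```bash
python3 - <<'E'
from h import *
s=bot.state();print(s["position"],s["contact_force"],s["wrist_torque"],s["gripper_width"],s["joints"])
P=[bot.read_camera(c) for c in ("scene","top")]; p=P[0];f=p["frame"]
cv2.imwrite("pics/c6.png",cv2.cvtColor(cv2.resize(f[120:312,130:386],(800,600)),cv2.COLOR_RGB2BGR))
for p in P:
    o=near(p,"tin",(.589,-.133),.03)
    if o: print("tin",fit([o],lambda x:[cyl(*x,.028,0,.06)],(.59,-.135),(.006,.006)))
    o=near(p,"pot",(.604,-.285),.05)
    if o: print("pot",fit([o],lambda x:[cyl(*x,.036,0,.085)],(.604,-.285),(.006,.006)))
E
```

```text
[0.60025447 0.07261582 0.23461521] [ -0.74363641 -11.45077768  -8.38313064] [-1.60030563  0.88011367  0.89909431] 0.011058479976763647 [ 0.12932053  0.32793391 -0.01986013  1.23071887 -0.0163186   0.05374024]
tin (array([ 0.59120451, -0.13504935]), np.float64(0.08054393305439334))
pot (array([ 0.60356453, -0.28564624]), np.float64(0.17200073714601638))
tin (array([ 0.5885981 , -0.13283324]), np.float64(0.06593610698365526))
pot (array([ 0.60567944, -0.28705334]), np.float64(0.1118601016021884))
```

View pics/c6.png

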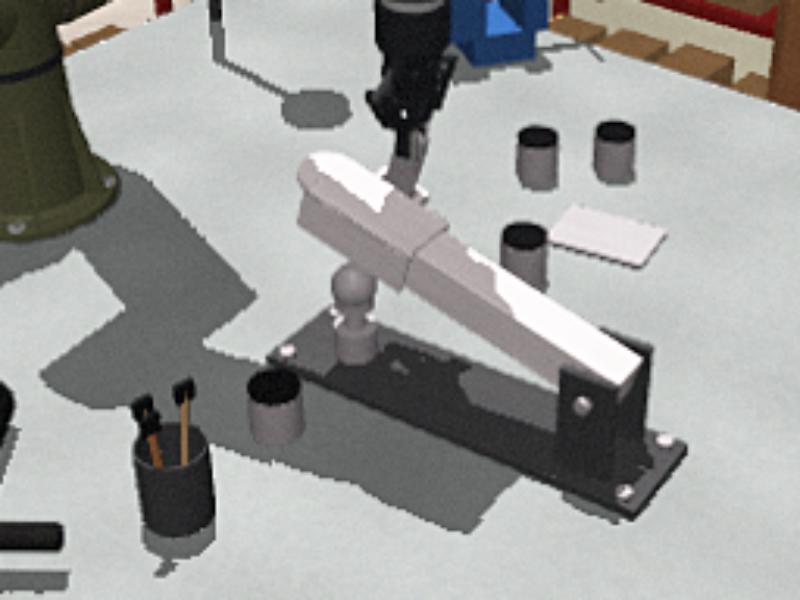

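```bash
python3 - <<'E'
from h import *
p=bot.read_camera("scene"); r=bot.silhouettes(p,"tongue")[0]["region"]
h=(.575,.004,.096)
def model(x):
    c=cyl(0,0,.036,-.02,.034);c[:,0]-=.045
    M=[np.vstack([c,box(0,.07,-.036,.036,-.02,.034)]),np.array(box(.05,.32,-.025,.025,-.025,.025))]
    t=x[0];o=[]
    for X in M:
        X=X-[.3,0,0];Y=np.c_[X[:,0]*np.cos(t)+X[:,2]*np.sin(t)+.3,X[:,1],-X[:,0]*np.sin(t)+X[:,2]*np.cos(t)+.1];o.append(hx(h,Y))
    return o
x,f=fit([(p,r)],model,[.2],[.05]);print("theta",x,"iou loss",f,"rise",.3*np.sin(x))
s=bot.state();print(s["time_s"],s["position"],s["contact_force"],s["gripper_width"],abs(s["qd"]).max())
E
```

```text
theta [0.29072266] iou loss 0.2139571535909982 rise [0.08599339]
15.9 [0.60020697 0.07264636 0.23458625] [ -1.06998595 -12.95042336  -9.51083161] 0.010780736699712405 0.0016530976478492277
```

Steady, with a rise of about 8 cm, so I'm handing it in.

```bash
python3 -c "
from bench import bot
print(bot.hand_in()); s=bot.state();print(s['time_s'],s['position'],s['contact_force'],s['gripper_width'])"
```

```text
the job is handed in; nothing more can be done
None
the job is handed in; nothing more can be done
```

The tin is standing midway between ball and pot, and I handed the job in at about 16 s with the gripper still holding the tongue up. No verdict came back, and there was no state reading after the hand-in.

- **Tin:** I took the one nearest the base and stood it upright at about (0.590, -0.134). That is roughly 14 cm from the ball and 15 cm from the pot, and close to the line through the ball.
- **Latch:** I pulled it about 16–18 mm while the tongue was still down. Arm travel showed 17.8 mm; the spring force of 11.4 N suggests about 16 mm. The first pull reached only about 11.5 mm because the arm gave, so I pulled further before lifting.
- **Tongue:** The last check before hand-in showed it up and still, with about 9.5 N carried by the gripper. The TCP rose 82 mm. A rough fit of the tongue's outline gave 86 mm, but it matched poorly (overlap about 0.79).
- **Bystanders:** The pot re-measured within about 2 mm of its start. I did not re-measure the grinder or the offcut, but the arm's path stayed clear of both.
- **Disagreement:** The wrist picture put the latch paddle about 4 mm to the -y side of my first hitch fit. I used the wrist value for the grasp, and the tin's place is within tolerance either way.

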